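# Put the taken-apart trophy back together

## Robot

A 7-joint arm with a two-finger parallel gripper is mounted at the origin on the work surface. World frame = base frame: x ahead of the robot, y to its left, z up, the work surface at z = 0. Lengths are in m, angles in rad, forces in N, time in s.
With the tool pointing down it reaches from about 0.425 to 0.925 m from the base axis. Payload 6.8 kg.
Tool frame: the origin (TCP) lies at the very end of the fingers, on their centre line; the grasp point (between the pads) lies 19 mm behind it; z points along the fingers, y is the line along which they close (so a half turn about z gives the same grasp; the last joint's range is limited). The gripper opens to 85 mm and grips with 20 to 120 N. Pads are 22 mm wide; open, the fingers measure 114 mm over their backs; the gripper's body (76 mm by 85 mm) begins 54 mm behind the grasp point. The pads swing forward as they close: fully open they stand 13 mm farther back than shut.
Start: joints at [1.212, 0.477, 0.022, 1.555, -0.011, 1.109, -0.083], TCP at [0.168, -0.654, 0.231] pointing down, gripper open.
Joint ranges: [-2.96, 2.96], [-0.34, 2.1], [-1.41, 1.46], [0.24, 2.44], [-1.37, 4.51], [0.17, 1.92], [-2.96, 2.96]. Speed limits (rad/s): [2.39, 2.39, 3.14, 3.14, 3.14, 3.14, 3.14].

## Interface

Orientations are given as a unit quaternion [w, x, y, z].
In Python, from station import get_obs, read_camera, hand_in gives the robot as it stands.
- The arm moves only by the tool arm_command, never from a script. Its argument "commands" is one flat list of numbers, 7 for each row, row after row: the shift along the tool's x, y, z in m, then the turn, a rotation vector about the tool's x, y, z in degrees, then the opening, from 0 (shut) to 1 (fully open). In form: [tx, ty, tz, rx, ry, rz, fingers, tx, ty, tz, rx, ry, rz, fingers, ...]. A call has 1 to 8 rows; each row is the pose to reach, as a shift and turn from the pose commanded when the call began, along the tool's axes at that moment; what a row does not reach only later rows make up. A row lasts 1/10 s, in which the tool goes at most 50 mm and 8.59 degrees, less where a joint would pass 70% of its speed; a pose out of reach is approached as far as the arm can. A call with a gripper value outside its range is refused whole. The fingers move at their own pace and stop on an object; "force" is the grip in N (left out, the last holds). Time passes only in rows, so rows that repeat a pose let the fingers close. It gives the time, the measured TCP pose, the force, the opening and the grip force at its end, in the units of the state.
- get_obs(): the state, without advancing time (a new reading comes with each control period).
- read_camera(name): name is "scene" or "top" or "wrist"; returns a dict with "img" (384x512x3 uint8, red, green, blue), "camera_matrix" (3x3 intrinsics, pixels), "pose" (4x4, takes a point from camera to world coordinates). Camera axes: x right, y down, z forward; pixel columns grow to the right and rows downward; lengths in m; the calibration is good to about 2 mm. The wrist camera is an equidistant fisheye: a pixel r from the principal point sees the ray r / f radians off the axis. A picture is of the moment at which its call begins. There is no depth.
- hand_in(): hands the job in; it is judged then, once.
The state is a dict: "t": time; "q": joint angles; "joint_vel": joint speeds; "joint_torque": joint torques, N m; "eef_pos": TCP position; "tool_rot": TCP orientation; "contact_force": force on the tool from outside, world axes, zero at the start; "torque": the same for the moment, N m; "gripper_width": opening from 0.0 (shut) to 1.0 (fully open); "grasp_force": force on a finger pad.
Only numpy, scipy, OpenCV 4.12 (cv2) and the standard library are available. Lean on these libraries where they do the work, as an engineer would, in place of code of your own. Each camera call takes 0.05 s, during which the arm holds its last target. There are 200 camera calls.

## Task

Put this small trophy back together before it is packed: first the tall brass collar over the rod on the marble base, down flat on the marble, then the two-handled brass cup, upright, over the same rod so that its foot sits flat on the collar. Lower each part into place, do not drop it; the thin brass collar belongs to another trophy, so leave it where it lies.

Things in the scene. Friction and masses are not known exactly. Their poses are not given: they have to be found in the camera images.
- base_seat (a point): Marble trophy base with an upright steel rod, standing on the table. The base is 80 x 80 mm and 35 mm high (its uppermost 6 mm is a step of 64 x 64 mm), mass about 0.8 kg, loose. The rod stands in its middle: diameter 12 mm, 50 mm high above the marble, with a tapered tip. This point is the centre of the marble's top face, at the rod's foot (35 mm above the table); z points up along the rod.
- collar_center (a point): The tall brass collar to fit first: a plain round ring, outer diameter 46 mm, hole 24 mm right through, 30 mm high, about 0.16 kg, lying flat on the table with its hole upright. This point is its centre, half-way up; z is the hole's axis. Either end may be up.
- cup_center (a point): Upright brass trophy cup, 95 mm high, about 0.26 kg. Foot 52 mm across (about 38 mm above its lowest 6 mm); blind hole below, 24 mm wide, 30 mm deep. The open bowl's wall is upright, 58 mm in outer diameter, from 61 to 95 mm above the underside: grip it there along x from above. A small handle at +y and one at -y reach 50 mm from the axis. This point: on the axis, 47.5 mm above the underside; z up.
- thin_collar_center (a point): The thin brass collar, not wanted: same outer diameter (46 mm) and hole (24 mm) as the tall one but only 10 mm high, lying flat on the table. This point is its centre.
There are look-alikes about, which are no part of the job. What is shaped like the part that bears collar_center but pink or red is not meant. Leave any blue or turquoise look-alike of the part that bears base_seat alone.

How it is judged:
On the way, in this order (a step that is already met when the one before it is completed fails the run):
1. the tall collar is round the rod, flat on the marble, let go and at rest (z of collar_center in the frame of base_seat between 0.009 and 0.021 m and horizontal distance between collar_center and base_seat below 0.012 m and angle between collar_center's own z axis and vertical below 0.17 rad and contact force between collar and the fingers below 0.2 N and linear speed of collar below 0.03 m/s), for 0.2 s.
2. the cup is over the rod, upright, its foot flat on the collar, let go and at rest (z of collar_center in the frame of base_seat between 0.009 and 0.021 m and horizontal distance between each of collar_center, cup_center and base_seat below 0.012 m and angle between each of collar_center, cup_center's own z axis and vertical below 0.17 rad and z of cup_center in the frame of base_seat between 0.071 and 0.084 m and contact force between cup and the fingers below 0.2 N and linear speed of cup below 0.03 m/s), for 0.2 s.
At the end, for the whole second after the job is handed in: The base stands level (within 6 degrees); the tall collar is round the rod, flat on the marble (within 6 mm in height, 12 mm sideways, 10 degrees); the cup is over the rod, upright, its foot on the collar (within 6 mm in height, 12 mm sideways, 10 degrees); both are let go and at rest (all of step 2 and contact force between collar and the fingers below 0.2 N and linear speed of collar below 0.03 m/s and angle between base_seat's own z axis and vertical below 0.1 rad); the robot touches nothing.
It fails at once if the thin collar is moved more than 40 mm (distance of thin_collar_center from where it was at the start of the episode above 0.04 m).
It fails at once if the tall collar is dropped (falls, not held, from more than about 35 mm) (linear speed of collar above 0.8 m/s and contact force between collar and the fingers below 0.1 N).
It fails at once if the cup is dropped (falls, not held, from more than about 35 mm) (linear speed of cup above 0.8 m/s and contact force between cup and the fingers below 0.1 N).
It also fails if it takes over 59 s, if anything falls off the work surface, if the arm or the gripper's body presses on something with over 40 N, if the wrist force passes 120 N, or if a joint passes its speed limit or range.

## Working session

There is one attempt and no reset: what is moved stays moved. The work goes in short steps, Python scripts to look and compute and a tool call to move; the robot and the scene stay as the last step left them, time stands still between calls to the robot, and variables do not carry over. Pictures are saved under pics/ and viewed, at most 10 in all, crops included, and the job is handed in when it is done.

Besides the shell and the picture viewer there is one more tool, called after "Call:" as name(argument=value, ...) on one line, values as JSON. arm_command: Moves the arm, as the interface text tells. Its arguments: {"type":"object","properties":{"commands":{"type":"array","items":{"type":"number"}},"force":{"type":"number"}},"required":["commands"]}

```bash
mkdir -p pics; python3 - <<'E'
from station import get_obs, read_camera
import cv2, numpy as np, pickle
o=get_obs(); print(o)
d={}
for n in ("top","scene"):
    c=read_camera(n); d[n]=c; print(n,c["camera_matrix"].round(1).tolist(),c["pose"].round(3).tolist())
pickle.dump(d,open("c0.pkl","wb"))
cv2.imwrite("pics/a.png",d["top"]["img"][:,:,::-1])
cv2.imwrite("pics/b.png",d["scene"]["img"][:,:,::-1])
E
```

```text
{'t': 0.0, 'q': array([ 1.21192368,  0.47776467,  0.02234426,  1.55641526, -0.01152505,
        1.10931853, -0.08313207]), 'joint_vel': array([ 8.77118483e-04,  5.08925110e-04,  7.91594752e-04, -5.73164976e-05,
       -1.80343903e-03, -1.44706700e-03,  1.75955503e-03]), 'joint_torque': array([-5.97171856e-04, -5.96453226e+01,  1.60717964e+00, -2.81204903e+01,
        1.23752811e-02,  9.25981236e-03,  1.32971287e-06]), 'eef_pos': array([ 0.16735084, -0.65332889,  0.23036485]), 'tool_rot': array([-8.73353775e-04,  9.92150618e-01,  1.25045439e-01, -1.65782686e-04]), 'contact_force': array([-0.20808251,  0.28574635, -0.67788003]), 'torque': array([-0.03959763,  0.01077194,  0.0106249 ]), 'grasp_force': 0.0, 'gripper_width': 0.9997602573589033}
top [[411.7, 0.0, 251.9], [0.0, 411.7, 191.0], [0.0, 0.0, 1.0]] [[-0.0, -0.978, 0.207, 0.237], [-1.0, -0.001, -0.006, -0.038], [0.006, -0.207, -0.978, 1.196], [0.0, 0.0, 0.0, 1.0]]
scene [[389.3, 0.0, 256.0], [0.0, 389.3, 191.4], [0.0, 0.0, 1.0]] [[-0.647, 0.475, -0.596, 1.101], [0.763, 0.417, -0.494, 0.481], [0.014, -0.774, -0.633, 0.717], [0.0, 0.0, 0.0, 1.0]]
```

View pics/a.png

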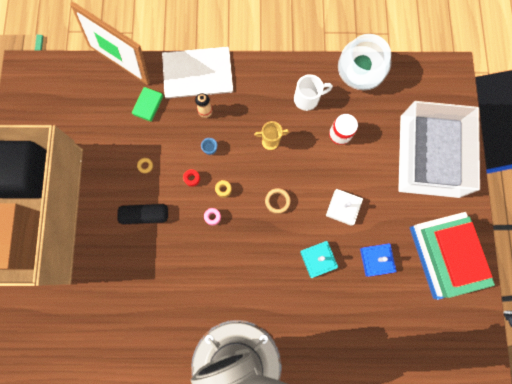

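View pics/b.png

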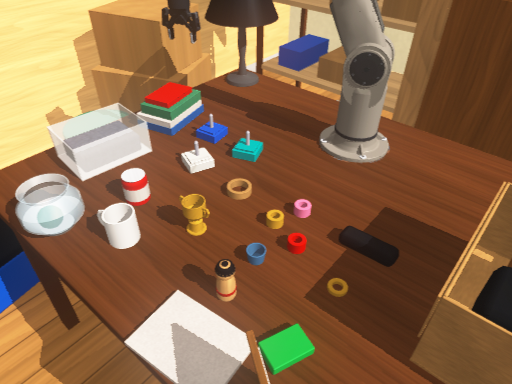

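Top view: the white base is at (345,207), the tall collar at (223,188) and the cup at (271,135), with its handles at about (257,135) and (287,132). The thin collar is at (145,166). A tan ring at (278,201) is a distractor. The scene view agrees: base at (198,160), collar at (275,219), cup at (196,213).

```bash
cat > h.py <<'E'
import numpy as np, cv2
from scipy.spatial.transform import Rotation as R
def ray(c,uv,fish=False):
    K=c["camera_matrix"];P=c["pose"]
    x=(uv[0]-K[0,2])/K[0,0];y=(uv[1]-K[1,2])/K[1,1]
    if fish:
        r=np.hypot(x,y);s=np.sin(r)/r if r>1e-9 else 1
        d=np.array([x*s,y*s,np.cos(r)])
    else: d=np.array([x,y,1])
    return P[:3,3],P[:3,:3]@d
def hit(c,uv,z,fish=False):
    o,d=ray(c,uv,fish); return o+d*(z-o[2])/d[2]
def blob(img,lo,hi,box,inv=False):
    x0,y0,x1,y1=box
    m=cv2.inRange(cv2.cvtColor(img[y0:y1,x0:x1],cv2.COLOR_RGB2HSV),lo,hi)
    cs,_=cv2.findContours(m,cv2.RETR_EXTERNAL,cv2.CHAIN_APPROX_NONE)
    k=max(cs,key=cv2.contourArea)
    return k.reshape(-1,2)+[x0,y0]
def totool(o,p):
    """world shift from the TCP to p, in tool axes"""
    w,x,y,z=o["tool_rot"]; return R.from_quat([x,y,z,w]).inv().apply(np.array(p)-o["eef_pos"])
E
python3 - <<'E'
from h import *; import pickle
d=pickle.load(open("c0.pkl","rb"));t=d["top"];im=t["img"]
for n,px in (("cup",(271,130)),("collar",(223,181)),("base",(335,215)),("rod",(350,206)),("thin",(139,166)),("tan",(268,201))):
    print(n,im[px[1],px[0]],cv2.cvtColor(im[px[1]:px[1]+1,px[0]:px[0]+1],cv2.COLOR_RGB2HSV)[0,0])
br=((18,120,80),(32,255,255))
for n,b,z in (("collar",(212,178,235,200),.03),("thin",(134,155,156,176),.01),("cup",(250,118,294,152),.09)):
    k=blob(im,*br,b);(c,r)=cv2.minEnclosingCircle(k.astype(np.float32));print(n,c,r,hit(t,c,z).round(4),k.min(0),k.max(0))
k=blob(im,(0,0,140),(180,60,255),(322,185,368,230));q=cv2.minAreaRect(k.astype(np.float32))
print(q);print([hit(t,p,.03).round(4).tolist() for p in cv2.boxPoints(q)], hit(t,q[0],.03))
print("handles",hit(t,(256,135),.075),hit(t,(288,132),.075))
E
```

```text
cup [217 169  84] [ 19 156 217]
collar [252 230 123] [ 25 131 252]
base [255 255 255] [  0   0 255]
rod [240 237 232] [ 19   9 240]
thin [207 161  78] [ 19 159 207]
tan [231 181 121] [ 16 121 231]
collar (223.11904907226562, 188.11904907226562) 8.391122817993164 [0.4924 0.0388 0.03  ] [215 180] [230 196]
thin (144.68032836914062, 165.23770141601562) 7.423677444458008 [0.5664 0.2747 0.01  ] [138 159] [152 172]
cup (271.2431335449219, 133.05596923828125) 16.27061653137207 [ 0.6391 -0.0991  0.09  ] [255 121] [287 149]
((344.1532897949219, 206.82846069335938), (30.073389053344727, 29.646209716796875), 19.983104705810547)
[[0.4122, -0.2537, 0.03], [0.4938, -0.2862, 0.03], [0.4635, -0.3667, 0.03], [0.3827, -0.3332, 0.03]] [ 0.43771306 -0.30994849  0.03      ]
handles [ 0.63854559 -0.05617101  0.075     ] [ 0.64778104 -0.14811177  0.075     ]
```

Call:
arm_command(commands=[0.347, -0.265, 0, 0, 0, 0, 1, 0.347, -0.265, 0, 0, 0, 0, 1, 0.347, -0.265, 0, 0, 0, 0, 1, 0.347, -0.265, 0, 0, 0, 0, 1, 0.347, -0.265, 0, 0, 0, 0, 1, 0.347, -0.265, 0, 0, 0, 0, 1, 0.347, -0.265, 0, 0, 0, 0, 1, 0.347, -0.265, 0, 0, 0, 0, 1])

```text
t: 0.9
eef_pos: [0.4159, -0.338, 0.2312]
tool_rot: [-0.0, 0.992, 0.125, -0.0]
contact_force: [0.7, -0.4, -0.2]
gripper_width: 0.999
grasp_force: 0.0
```

Call:
arm_command(commands=[0, 0, 0, 0, 0, 0, 0.8, 0, 0, 0, 0, 0, 0, 0.8, 0, 0, 0, 0, 0, 0, 0.8])

```text
t: 1.2
eef_pos: [0.4143, -0.3408, 0.231]
tool_rot: [0.0, 0.992, 0.124, -0.0]
contact_force: [0.1, -0.6, 0.5]
gripper_width: 0.806
grasp_force: 0.0
```

```bash
python3 - <<'E'
from station import get_obs, read_camera
import cv2,pickle
o=get_obs(); print(o["t"],o["eef_pos"],o["tool_rot"],o["q"])
c=read_camera("wrist");pickle.dump((o,c),open("w1.pkl","wb"));print(c["camera_matrix"],c["pose"].round(3))
cv2.imwrite("pics/c.png",c["img"][:,:,::-1])
E
```

```text
1.2 [ 0.41425429 -0.34077875  0.23103269] [ 6.02962307e-05  9.92247760e-01  1.24274572e-01 -4.57189360e-04] [ 0.69479387  0.25699314 -0.14619267  1.87903879  0.04454583  1.00926921
 -0.79202015]
[[297.31863964   0.         253.52670034]
 [  0.         297.31863964 188.51294907]
 [  0.           0.           1.        ]] [[ 0.248 -0.919 -0.307  0.494]
 [-0.969 -0.235 -0.079 -0.32 ]
 [-0.     0.317 -0.948  0.374]
 [ 0.     0.     0.     1.   ]]
```

View pics/c.png

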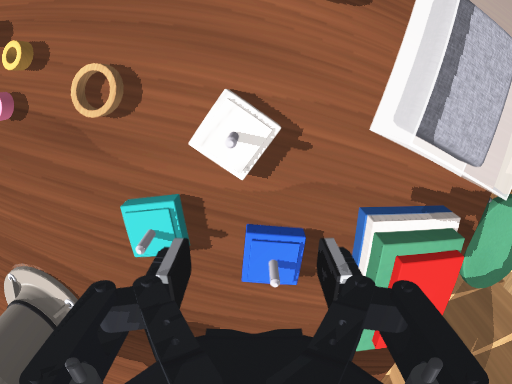

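Wrist view: white base centred at about (235,135), rod tip at (232,137), collar at (17,55). The blue and turquoise bases lie nearer the gripper.

```bash
python3 - <<'E'
from h import *; import pickle
o,c=pickle.load(open("w1.pkl","rb"));im=c["img"]
k=blob(im,(0,0,150),(180,50,255),(185,85,285,185));q=cv2.minAreaRect(k.astype(np.float32));print(q[0],q[1],hit(c,q[0],.03,1))
print([hit(c,p,.029,1).round(4).tolist() for p in cv2.boxPoints(q)])
# rod foot / tip guesses
print("rodtip",hit(c,(231,137),.083,1),"collar",hit(c,(17,55),.03,1),"blue",hit(c,(274,255),.03,1))
t=pickle.load(open("c0.pkl","rb"));print([hit(t["top"],(344.2,206.8),.03)],hit(t["top"],(379,260),.03))
s=t["scene"]
kk=blob(s["img"],(18,120,80),(32,255,255),(262,205,290,232));print(kk.min(0),kk.max(0),hit(s,kk.mean(0),.015))
kb=blob(s["img"],(0,0,150),(180,60,255),(175,140,218,175));print(kb.min(0),kb.max(0),hit(s,kb.mean(0),.03))
E
```

```text
(233.97314453125, 134.68121337890625) (68.89740753173828, 67.83240509033203) [ 0.4410488  -0.31028701  0.03      ]
[[0.4183, -0.2569, 0.029], [0.4926, -0.2872, 0.029], [0.464, -0.3617, 0.029], [0.3869, -0.3341, 0.029]]
rodtip [ 0.44625397 -0.30950906  0.083     ] collar [0.49359671 0.02803445 0.03      ] blue [ 0.29816717 -0.39877325  0.03      ]
[array([ 0.43779615, -0.31008689,  0.03      ])] [ 0.28675494 -0.40064803  0.03      ]
[266 210] [283 228] [0.4942899  0.04188793 0.015     ]
[181 141] [214 172] [ 0.44566478 -0.30034814  0.03      ]
```

Call:
arm_command(commands=[0.17, -0.349, 0.07, 0, 0, 0, 0.8, 0.17, -0.349, 0.07, 0, 0, 0, 0.8, 0.17, -0.349, 0.07, 0, 0, 0, 0.8, 0.17, -0.349, 0.07, 0, 0, 0, 0.8, 0.17, -0.349, 0.07, 0, 0, 0, 0.8, 0.17, -0.349, 0.07, 0, 0, 0, 0.8, 0.17, -0.349, 0.07, 0, 0, 0, 0.8, 0.17, -0.349, 0.07, 0, 0, 0, 0.8])

```text
t: 2.05
eef_pos: [0.4937, 0.0412, 0.161]
tool_rot: [0.0, 0.992, 0.124, 0.0]
contact_force: [0.9, -0.4, -0.3]
gripper_width: 0.8
grasp_force: 0.0
```

Call:
arm_command(commands=[0, 0, 0, 0, 0, 0, 0.8, 0, 0, 0, 0, 0, 0, 0.8, 0, 0, 0, 0, 0, 0, 0.8])

```text
t: 2.35
eef_pos: [0.4933, 0.038, 0.1612]
tool_rot: [0.0, 0.992, 0.123, -0.0]
contact_force: [0.3, -0.1, -0.2]
gripper_width: 0.799
grasp_force: 0.0
```

```bash
cat > look.py <<'E'
from station import get_obs, read_camera
from h import *
import pickle,sys
o=get_obs(); print(round(o["t"],2),o["eef_pos"].round(4),o["tool_rot"].round(4),o["q"].round(2))
c=read_camera("wrist");pickle.dump((o,c),open(sys.argv[1]+".pkl","wb"))
cv2.imwrite("pics/"+sys.argv[1]+".png",c["img"][:,:,::-1])
E
python3 look.py w2; python3 - <<'E'
from h import *; import pickle
o,c=pickle.load(open("w2.pkl","rb"))
m=cv2.inRange(cv2.cvtColor(c["img"],cv2.COLOR_RGB2HSV),(18,110,80),(34,255,255))
for k in cv2.findContours(m,cv2.RETR_EXTERNAL,cv2.CHAIN_APPROX_NONE)[0]:
    if cv2.contourArea(k)<300: continue
    (u,v),r=cv2.minEnclosingCircle(k)
    for z in (.03,.01): p=hit(c,(u,v),z,1); print((round(u),round(v)),round(r),p.round(4),totool(o,p).round(4))
E
```

```text
2.35 [0.4933 0.038  0.1612] [ 5.000e-04  9.924e-01  1.233e-01 -3.000e-04] [ 0.12  0.29 -0.38  2.03  0.14  0.84 -1.66]
(249, 175) 25 [0.497 0.043 0.03 ] [ 0.005  -0.004   0.1312]
(249, 175) 25 [0.4915 0.0419 0.01  ] [-0.0007 -0.0043  0.1512]
(64, 64) 20 [0.5674 0.2594 0.03  ] [ 0.1262 -0.1966  0.1309]
(64, 64) 20 [0.567  0.2741 0.01  ] [ 0.1294 -0.211   0.1509]
(440, 79) 53 [ 0.6479 -0.1221  0.03  ] [0.1108 0.193  0.1313]
(440, 79) 53 [ 0.6533 -0.1353  0.01  ] [0.1129 0.2071 0.1513]
```

Call:
arm_command(commands=[0.002, -0.004, 0.05, 0, 0, 0, 0.8, 0.002, -0.004, 0.1, 0, 0, 0, 0.8, 0.002, -0.004, 0.135, 0, 0, 0, 0.8, 0.002, -0.004, 0.15, 0, 0, 0, 0.8, 0.002, -0.004, 0.155, 0, 0, 0, 0.8, 0.002, -0.004, 0.155, 0, 0, 0, 0.4, 0.002, -0.004, 0.155, 0, 0, 0, 0.4, 0.002, -0.004, 0.155, 0, 0, 0, 0.4], force=40)

```text
t: 3.2
eef_pos: [0.4952, 0.0444, 0.0076]
tool_rot: [0.0, 0.992, 0.125, 0.001]
contact_force: [0.3, 0.1, -0.1]
gripper_width: 0.527
grasp_force: 40.9
```

Call:
arm_command(commands=[0, 0, 0, 0, 0, 0, 0.4, 0, 0, 0, 0, 0, 0, 0.4, 0, 0, 0, 0, 0, 0, 0.4])

```text
t: 3.5
eef_pos: [0.4952, 0.0445, 0.0074]
tool_rot: [0.0, 0.992, 0.125, 0.001]
contact_force: [-0.7, -1.7, 7.5]
gripper_width: 0.529
grasp_force: 41.7
```

Call:
arm_command(commands=[0, 0, -0.03, 0, 0, 0, 0.4, 0, 0, -0.08, 0, 0, 0, 0.4, 0, 0, -0.13, 0, 0, 0, 0.4, 0, 0, -0.15, 0, 0, 0, 0.4, 0, 0, -0.15, 0, 0, 0, 0.4])

```text
t: 4.0
eef_pos: [0.4966, 0.0453, 0.16]
tool_rot: [0.0, 0.992, 0.125, 0.004]
contact_force: [0.5, -0.4, -2.4]
gripper_width: 0.53
grasp_force: 41.8
```

```bash
python3 look.py w3; python3 - <<'E'
from h import *; import pickle
o,c=pickle.load(open("w3.pkl","rb"))
print(o["gripper_width"],o["grasp_force"],o["contact_force"], totool(o,[.440,-.300,.157]))
cv2.imwrite("pics/w3c.png",cv2.resize(c["img"][150:384,120:400,::-1],None,fx=2,fy=2))
E
```

```text
4.0 [0.4966 0.0453 0.16  ] [2.000e-04 9.922e-01 1.249e-01 3.800e-03] [ 0.12  0.3  -0.39  2.02  0.16  0.84 -1.68]
0.5296467755630403 41.775019420310855 [ 0.53818727 -0.44542847 -2.43835578] [-0.14045831  0.32044531  0.00237008]
```

View pics/w3c.png

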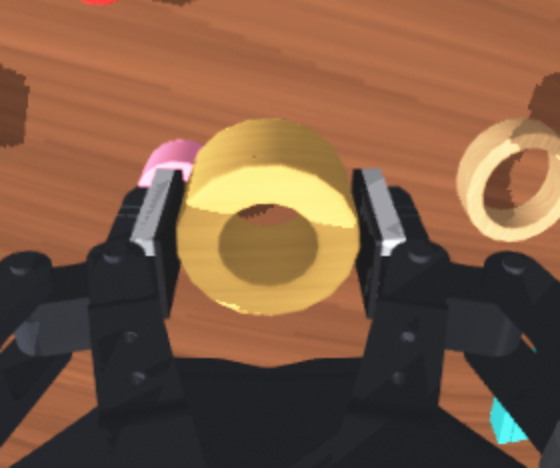

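The crop shows the collar square between the pads, with its top hole centred at crop (268,244), which is full-image (254,272). Now I'll carry it to just short of the base.

Call:
arm_command(commands=[-0.2, 0.33, 0, 0, 0, 0, 0.4, -0.2, 0.33, 0, 0, 0, 0, 0.4, -0.2, 0.33, 0, 0, 0, 0, 0.4, -0.2, 0.33, 0, 0, 0, 0, 0.4, -0.2, 0.33, 0, 0, 0, 0, 0.4, -0.2, 0.33, 0, 0, 0, 0, 0.4, -0.2, 0.33, 0, 0, 0, 0, 0.4, -0.2, 0.33, 0, 0, 0, 0, 0.4])

```text
t: 4.85
eef_pos: [0.3795, -0.3271, 0.1545]
tool_rot: [-0.001, 0.992, 0.124, -0.001]
contact_force: [0.5, 0.3, -1.3]
gripper_width: 0.527
grasp_force: 41.8
```

Call:
arm_command(commands=[0, 0, 0, 0, 0, 0, 0.4, 0, 0, 0, 0, 0, 0, 0.4, 0, 0, 0, 0, 0, 0, 0.4])

```text
t: 5.15
eef_pos: [0.3823, -0.3228, 0.1552]
tool_rot: [-0.001, 0.992, 0.126, -0.001]
contact_force: [0.9, 0.2, -1.2]
gripper_width: 0.524
grasp_force: 41.8
```

```bash
python3 look.py w4; python3 - <<'E'
from h import *; import pickle
o,c=pickle.load(open("w3.pkl","rb"))
p=hit(c,(254,272),.1825,1);print("collar offset in tool",totool(o,p))
o,c=pickle.load(open("w4.pkl","rb"))
cv2.imwrite("pics/w4c.png",cv2.resize(c["img"][50:350,100:420,::-1],None,fx=1.9,fy=1.9))
m=cv2.inRange(cv2.cvtColor(c["img"],cv2.COLOR_RGB2HSV),(0,0,150),(180,50,255))
for k in cv2.findContours(m,cv2.RETR_EXTERNAL,cv2.CHAIN_APPROX_NONE)[0]:
    if cv2.contourArea(k)<2000: continue
    q=cv2.minAreaRect(k.astype(np.float32)); print(q,hit(c,q[0],.03,1))
E
```

```text
5.15 [ 0.3823 -0.3228  0.1552] [-1.000e-03  9.920e-01  1.259e-01 -7.000e-04] [ 0.74  0.3  -0.19  2.03  0.08  0.83 -0.81]
collar offset in tool [-6.19577924e-04  9.97174266e-05 -2.24933123e-02]
((256.00811767578125, 118.05135345458984), (88.29927825927734, 88.15223693847656), 36.02737045288086) [ 0.44029805 -0.30964551  0.03      ]
((463.5, 88.0), (176.0, 95.0), 90.0) [ 0.53926129 -0.51050461  0.03      ]
```

View pics/w4c.png

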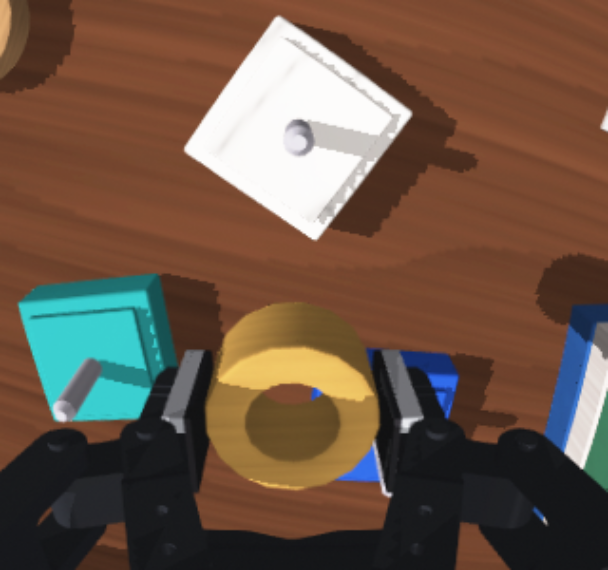

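The rod tip is at crop (299,145), which is full-image (257,126). The base is clear, and the collar is held level.

```bash
python3 - <<'E'
from h import *; import pickle
o,c=pickle.load(open("w4.pkl","rb"))
for uv,z in (((257.4,126),.085),((256,118),.03)): p=hit(c,uv,z,1);print(p,totool(o,p))
E
```

```text
[ 0.43946775 -0.31055307  0.085     ] [0.05848226 0.00257011 0.07009695]
[ 0.44034135 -0.30962668  0.03      ] [0.05961795 0.00201112 0.12509712]
```

Call:
arm_command(commands=[0.03, 0.001, 0, 0, 0, 0, 0.4, 0.06, 0.002, 0, 0, 0, 0, 0.4, 0.06, 0.002, 0.02, 0, 0, 0, 0.4, 0.06, 0.002, 0.04, 0, 0, 0, 0.4, 0.06, 0.002, 0.05, 0, 0, 0, 0.4, 0.06, 0.002, 0.05, 0, 0, 0, 0.4, 0.06, 0.002, 0.05, 0, 0, 0, 0.4, 0.06, 0.002, 0.05, 0, 0, 0, 0.4])

```text
t: 6.0
eef_pos: [0.4417, -0.3118, 0.1073]
tool_rot: [0.001, 0.992, 0.125, 0.001]
contact_force: [0.2, 0.6, -1.4]
gripper_width: 0.526
grasp_force: 41.8
```

Call:
arm_command(commands=[-0.0005, -0.002, 0.015, 0, 0, 0, 0.4, -0.0005, -0.002, 0.03, 0, 0, 0, 0.4, -0.0005, -0.002, 0.045, 0, 0, 0, 0.4, -0.0005, -0.002, 0.055, 0, 0, 0, 0.4, -0.0005, -0.002, 0.06, 0, 0, 0, 0.4, -0.0005, -0.002, 0.063, 0, 0, 0, 0.4, -0.0005, -0.002, 0.063, 0, 0, 0, 0.4])

```text
t: 6.7
eef_pos: [0.4402, -0.3099, 0.0435]
tool_rot: [0.0, 0.992, 0.125, 0.0]
contact_force: [0.9, -0.4, -0.6]
gripper_width: 0.527
grasp_force: 41.8
```

Call:
arm_command(commands=[0, 0, 0.0015, 0, 0, 0, 0.4, 0, 0, 0.0015, 0, 0, 0, 0.4, 0, 0, 0.0015, 0, 0, 0, 0.4])

```text
t: 7.0
eef_pos: [0.4406, -0.31, 0.0425]
tool_rot: [0.0, 0.992, 0.125, 0.001]
contact_force: [-1.1, -0.2, 4.1]
gripper_width: 0.531
grasp_force: 42.2
```

Call:
arm_command(commands=[0, 0, 0, 0, 0, 0, 0.7, 0, 0, 0, 0, 0, 0, 0.7, 0, 0, 0, 0, 0, 0, 0.7, 0, 0, -0.03, 0, 0, 0, 0.7, 0, 0, -0.07, 0, 0, 0, 0.8, 0, 0, -0.12, 0, 0, 0, 1, 0, 0, -0.14, 0, 0, 0, 1, 0, 0, -0.14, 0, 0, 0, 1])

```text
t: 7.8
eef_pos: [0.4421, -0.3109, 0.1855]
tool_rot: [0.002, 0.992, 0.125, 0.003]
contact_force: [-0.2, -0.5, 0.4]
gripper_width: 1.001
grasp_force: 0.0
```

```bash
python3 look.py w5; python3 - <<'E'
from h import *; import pickle
o,c=pickle.load(open("w5.pkl","rb"))
cv2.imwrite("pics/w5c.png",cv2.resize(c["img"][60:340,110:400,::-1],None,fx=1.9,fy=1.9))
k=blob(c["img"],(18,110,80),(34,255,255),(150,80,360,300));q=cv2.minEnclosingCircle(k);print(q,hit(c,q[0],.06,1))
E
```

```text
7.8 [ 0.4421 -0.3109  0.1855] [0.0023 0.9922 0.1249 0.0027] [ 0.67  0.31 -0.21  1.92  0.08  0.91 -0.9 ]
((251.49606323242188, 182.46070861816406), 25.583637237548828) [ 0.44120137 -0.30970967  0.06      ]
```

View pics/w5c.png

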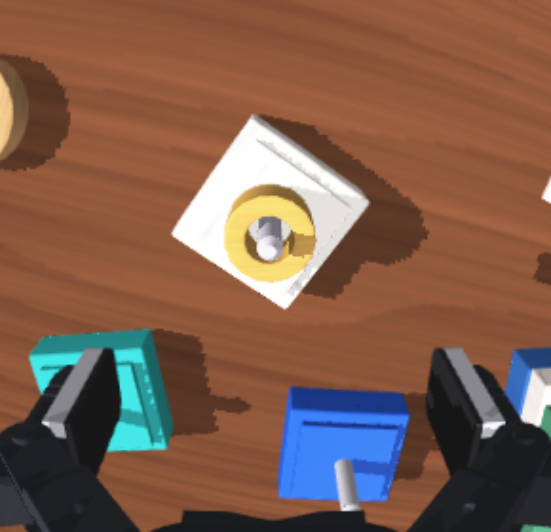

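The collar sits flat around the rod: crop (270,240), rod tip visible in the hole. Next, the cup, turning the tool about 81° on the way.

Call:
arm_command(commands=[0.243, -0.157, 0, 0, 0, -81, 1, 0.243, -0.157, 0, 0, 0, -81, 1, 0.243, -0.157, 0, 0, 0, -81, 1, 0.243, -0.157, 0, 0, 0, -81, 1, 0.243, -0.157, 0, 0, 0, -81, 1, 0.243, -0.157, 0, 0, 0, -81, 1, 0.243, -0.157, 0, 0, 0, -81, 1, 0.243, -0.157, 0, 0, 0, -81, 1])

```text
t: 8.65
eef_pos: [0.6362, -0.0949, 0.1792]
tool_rot: [-0.002, 0.745, 0.667, -0.001]
contact_force: [-0.4, -0.8, -0.9]
gripper_width: 0.999
grasp_force: 0.0
```

```bash
python3 - <<'E'
from h import *
from station import get_obs
o=get_obs(); w,x,y,z=o["tool_rot"];M=R.from_quat([x,y,z,w]).as_matrix()
print(o["eef_pos"],M.round(3).tolist(),o["q"].round(2),totool(o,[.639,-.099,.2]))
E
```

```text
[ 0.63615602 -0.09494706  0.17922975] [[0.11, 0.994, -0.003], [0.994, -0.11, 0.002], [0.001, -0.003, -1.0]] [ 0.42  0.53 -0.52  1.66  0.29  1.04 -0.3 ] [-0.00368813  0.00320061 -0.02078633]
```

Call:
arm_command(commands=[-0.004, 0.003, -0.01, 0, 0, -12, 1, -0.004, 0.003, -0.01, 0, 0, -12, 1, -0.004, 0.003, -0.01, 0, 0, -12, 1, -0.004, 0.003, -0.01, 0, 0, -12, 1])

```text
t: 9.05
eef_pos: [0.6381, -0.1015, 0.1901]
tool_rot: [-0.001, 0.675, 0.737, -0.001]
contact_force: [-0.6, -0.7, -0.2]
gripper_width: 0.996
grasp_force: 0.0
```

```bash
python3 look.py w6; python3 - <<'E'
from h import *; import pickle
o,c=pickle.load(open("w6.pkl","rb"))
m=cv2.inRange(cv2.cvtColor(c["img"],cv2.COLOR_RGB2HSV),(15,110,60),(34,255,255))
k=max(cv2.findContours(m,cv2.RETR_EXTERNAL,cv2.CHAIN_APPROX_NONE)[0],key=cv2.contourArea)
print(k.reshape(-1,2).min(0),k.reshape(-1,2).max(0),cv2.minEnclosingCircle(k),cv2.minAreaRect(k))
cv2.imwrite("pics/w6c.png",cv2.resize(c["img"][40:340,110:410,::-1],None,fx=1.9,fy=1.9))
E
```

```text
9.05 [ 0.6381 -0.1015  0.1901] [-1.200e-03  6.754e-01  7.374e-01 -6.000e-04] [ 0.46  0.53 -0.56  1.64  0.31  1.07 -0.1 ]
[227 127] [294 233] ((260.0, 180.0), 53.03782272338867) ((259.989990234375, 179.99038696289062), (74.99435424804688, 79.18074035644531), 43.87669372558594)
```

View pics/w6c.png

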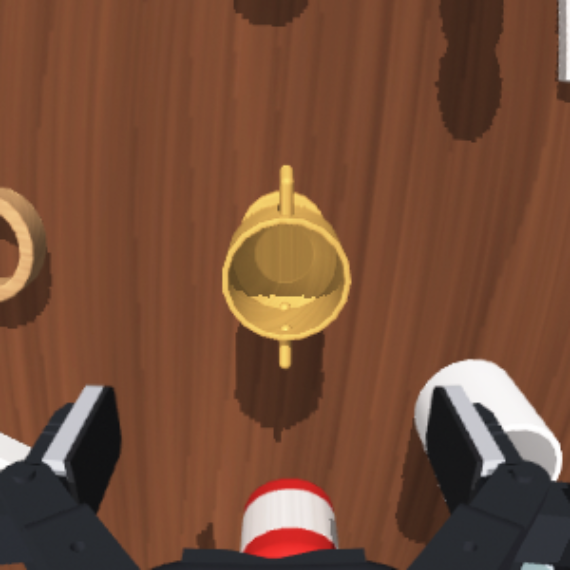

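Rim centre is at crop (286,279), full-image (260.5,186.8). Both handles lie along the image's vertical, so the yaw is right.

```bash
python3 - <<'E'
from h import *; import pickle
o,c=pickle.load(open("w6.pkl","rb"))
p=hit(c,(260.5,186.8),.095,1);p[2]=.058;print(p,totool(o,p))
t=pickle.load(open("c0.pkl","rb"));print(hit(t["top"],(308,92),.08),hit(t["top"],(344,128),.08))
E
```

```text
[ 0.64444639 -0.09706501  0.058     ] [0.00376869 0.00704224 0.13210705]
[ 0.76927041 -0.20837016  0.08      ] [ 0.65834341 -0.30853752  0.08      ]
```

Call:
arm_command(commands=[0.0035, 0.006, 0.04, 0, 0, 0, 1, 0.0035, 0.006, 0.08, 0, 0, 0, 1, 0.0035, 0.006, 0.11, 0, 0, 0, 1, 0.0035, 0.006, 0.125, 0, 0, 0, 1, 0.0035, 0.006, 0.132, 0, 0, 0, 1, 0.0035, 0.006, 0.132, 0, 0, 0, 1, 0.0035, 0.006, 0.132, 0, 0, 0, 0.55, 0.0035, 0.006, 0.132, 0, 0, 0, 0.55], force=35)

```text
t: 9.9
eef_pos: [0.6457, -0.0977, 0.0615]
tool_rot: [0.001, 0.675, 0.738, 0.001]
contact_force: [-2.7, -0.2, 1.3]
gripper_width: 0.686
grasp_force: 0.5
```

Call:
arm_command(commands=[0, 0, 0, 0, 0, 0, 0.55, 0, 0, 0, 0, 0, 0, 0.55, 0, 0, 0, 0, 0, 0, 0.55])

```text
t: 10.2
eef_pos: [0.6455, -0.0978, 0.0616]
tool_rot: [0.001, 0.675, 0.738, 0.001]
contact_force: [-2.1, 0.6, 6.6]
gripper_width: 0.658
grasp_force: 37.5
```

Call:
arm_command(commands=[0, 0, -0.03, 0, 0, 0, 0.55, 0, 0, -0.07, 0, 0, 0, 0.55, 0, 0, -0.11, 0, 0, 0, 0.55, 0, 0, -0.14, 0, 0, 0, 0.55, 0, 0, -0.14, 0, 0, 0, 0.55, 0, 0, -0.14, 0, 0, 0, 0.55])

```text
t: 10.8
eef_pos: [0.6446, -0.0978, 0.2003]
tool_rot: [0.001, 0.675, 0.738, 0.0]
contact_force: [-0.3, -1.1, -2.1]
gripper_width: 0.657
grasp_force: 39.0
```

```bash
python3 look.py w7; python3 - <<'E'
from h import *; import pickle
o,c=pickle.load(open("w7.pkl","rb"))
print(o["gripper_width"],o["grasp_force"],totool(o,[.4405,-.310,.2]))
cv2.imwrite("pics/w7c.png",cv2.resize(c["img"][100:384,110:410,::-1],None,fx=1.9,fy=1.9))
E
```

```text
10.8 [ 0.6446 -0.0978  0.2003] [6.000e-04 6.749e-01 7.379e-01 2.000e-04] [ 0.46  0.53 -0.57  1.62  0.31  1.09 -0.1 ]
0.6567357656905362 39.004034001845866 [-1.93133478e-01 -2.22224331e-01  1.50080937e-04]
```

View pics/w7c.png

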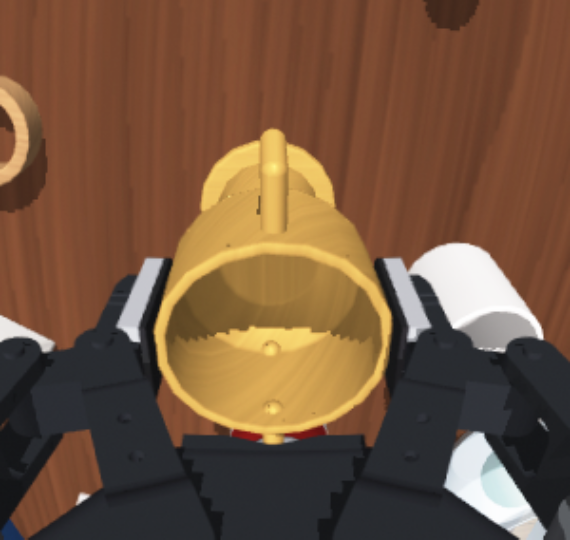

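The cup is held upright, rim centre at crop (272,340), and its foot is directly in line.

```bash
python3 - <<'E'
from h import *; import pickle
o,c=pickle.load(open("w7.pkl","rb"));z=o["eef_pos"][2]
print("rim",totool(o,hit(c,(253.2,279),z+.0334,1)),"foot edge",totool(o,hit(c,(251.5,174.7),z-.0556,1)))
E
```

```text
rim [ 0.00233759  0.00098552 -0.03340056] foot edge [ 0.02555226 -0.00033896  0.05558277]
```

Call:
arm_command(commands=[-0.193, -0.222, 0, 0, 0, 0, 0.55, -0.193, -0.222, 0, 0, 0, 0, 0.55, -0.193, -0.222, 0, 0, 0, 0, 0.55, -0.193, -0.222, 0, 0, 0, 0, 0.55, -0.193, -0.222, 0, 0, 0, 0, 0.55, -0.193, -0.222, 0, 0, 0, 0, 0.55, -0.193, -0.222, 0, 0, 0, 0, 0.55, -0.193, -0.222, 0, 0, 0, 0, 0.55])

```text
t: 11.65
eef_pos: [0.4388, -0.3104, 0.1982]
tool_rot: [-0.001, 0.676, 0.737, -0.0]
contact_force: [0.1, 0.6, -2.3]
gripper_width: 0.659
grasp_force: 39.2
```

Call:
arm_command(commands=[0, 0, 0, 0, 0, 0, 0.55, 0, 0, 0, 0, 0, 0, 0.55, 0, 0, 0, 0, 0, 0, 0.55])

```text
t: 11.95
eef_pos: [0.4416, -0.3085, 0.1996]
tool_rot: [-0.0, 0.674, 0.739, 0.0]
contact_force: [0.6, -0.1, -3.1]
gripper_width: 0.657
grasp_force: 39.2
```

Call:
arm_command(commands=[-0.0015, -0.001, 0.015, 0, 0, 0, 0.55, -0.0015, -0.001, 0.03, 0, 0, 0, 0.55, -0.0015, -0.001, 0.04, 0, 0, 0, 0.55, -0.0015, -0.001, 0.05, 0, 0, 0, 0.55, -0.0015, -0.001, 0.06, 0, 0, 0, 0.55, -0.0015, -0.001, 0.066, 0, 0, 0, 0.55, -0.0015, -0.001, 0.07, 0, 0, 0, 0.55, -0.0015, -0.001, 0.07, 0, 0, 0, 0.55])

```text
t: 12.75
eef_pos: [0.4397, -0.3112, 0.1294]
tool_rot: [-0.0, 0.675, 0.738, -0.0]
contact_force: [-0.3, -0.1, -2.0]
gripper_width: 0.659
grasp_force: 39.1
```

Call:
arm_command(commands=[0.001, 0.001, 0.002, 0, 0, 0, 0.55, 0.001, 0.001, 0.0035, 0, 0, 0, 0.55, 0.001, 0.001, 0.0035, 0, 0, 0, 0.55])

```text
t: 13.05
eef_pos: [0.4412, -0.3103, 0.1266]
tool_rot: [0.0, 0.675, 0.738, 0.0]
contact_force: [0.2, -0.0, -1.7]
gripper_width: 0.656
grasp_force: 39.1
```

Call:
arm_command(commands=[0, 0, 0.001, 0, 0, 0, 0.55, 0, 0, 0.001, 0, 0, 0, 0.55, 0, 0, 0.001, 0, 0, 0, 0.55])

```text
t: 13.35
eef_pos: [0.4416, -0.3105, 0.1264]
tool_rot: [0.001, 0.675, 0.738, 0.0]
contact_force: [-0.5, -0.0, 5.9]
gripper_width: 0.663
grasp_force: 39.6
```

Contact made. Releasing and backing off upwards.

Call:
arm_command(commands=[0, 0, 0, 0, 0, 0, 0.8, 0, 0, 0, 0, 0, 0, 1, 0, 0, 0, 0, 0, 0, 1, 0, 0, 0, 0, 0, 0, 1, 0, 0, -0.03, 0, 0, 0, 1, 0, 0, -0.07, 0, 0, 0, 1, 0, 0, -0.11, 0, 0, 0, 1, 0, 0, -0.12, 0, 0, 0, 1])

```text
t: 14.15
eef_pos: [0.443, -0.3111, 0.2498]
tool_rot: [0.004, 0.675, 0.738, 0.001]
contact_force: [0.4, -0.3, 1.1]
gripper_width: 0.999
grasp_force: 0.0
```

Call:
arm_command(commands=[0, 0, 0, 0, 0, 0, 1, 0, 0, 0, 0, 0, 0, 1, 0, 0, 0, 0, 0, 0, 1])

```text
t: 14.45
eef_pos: [0.4398, -0.3098, 0.2435]
tool_rot: [-0.002, 0.675, 0.738, -0.0]
contact_force: [-0.3, 1.2, -0.8]
gripper_width: 1.005
grasp_force: 0.0
```

```bash
python3 - <<'E'
from station import read_camera
import cv2,numpy as np
s=read_camera("scene")["img"][110:200,150:270,::-1];w=read_camera("wrist")["img"][40:340,110:410,::-1]
cv2.imwrite("pics/fin.png",np.hstack([cv2.resize(s,(480,360)),cv2.resize(w,(320,360))]))
E
```

```text
(no output)
```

View pics/fin.png

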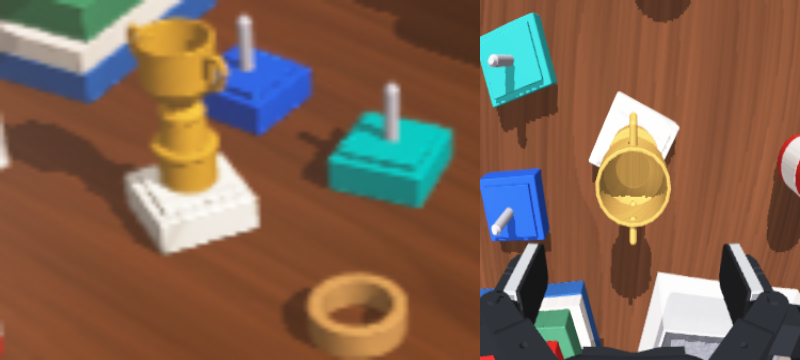

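The cup stands upright with its foot on the collar (around (185,150) in the left half), and the gripper is clear of everything.

```bash
python3 -c "
from station import hand_in
print(hand_in())"
```

```text
the job is handed in; nothing more can be done
None
```

The trophy is back together: the tall collar is flat on the marble, the cup stands upright on it, the thin collar was not touched, and the job is handed in (no verdict was returned).

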